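Pop the battery hatch of the data logger

ROBOT

A 6-joint arm with a two-finger parallel gripper is mounted at the origin on the work surface. World frame = base frame: x ahead of the robot, y to its left, z up, the work surface at z = 0. Lengths are in m, angles in rad, forces in N, time in s.
With the tool pointing down it reaches from about 0.3 to 0.95 m from the base axis. Payload 3.1 kg.
Tool frame: the origin (TCP) lies at the very end of the fingers, on their centre line; the grasp point (between the pads) lies 19 mm behind it; z points along the fingers, x is the direction in which the jaws open and shut, and the axes are right-handed (so a half turn about z gives the same grasp; the last joint's range is limited). The gripper opens to 85 mm and grips with 20 to 120 N. Pads are 22 mm wide; open, the fingers measure 114 mm over their backs; the gripper's body (76 mm by 85 mm) begins 54 mm behind the grasp point. The pads swing forward as they close: fully open they stand 13 mm farther back than shut.
Start: joints at [-0.07, 0.308, 1.634, -0, 1.2, -0.07], TCP at [0.625, -0, 0.231] pointing down, gripper open.
Joint ranges: [-3.06, 3.06], [-0.79, 1.96], [0.05, 2.63], [-1.19, 4.34], [0.05, 2.64], [-2.94, 2.94]. Speed limits (rad/s): [2.79, 2.79, 3.14, 3.14, 3.14, 3.14].

INTERFACE

Orientations are given as a rotation vector (axis times angle).
In Python, from station import ctrl gives the robot as it stands.
- The arm moves only by the tool carry_out, never from a script. Its argument "steps" is a list that holds one entry, the list of rows, each a list of 7 numbers: the shift along the tool's x, y, z in m, then the turn, a rotation vector about the tool's x, y, z in rad, then the closure, from 0 (fully open) to 1 (shut). In form: [[[tx, ty, tz, rx, ry, rz, grip], ...]]. A call has exactly 10 rows; each row shifts and turns the commanded pose from where the row before left it, along the tool's axes as they then stand; what a row does not reach is not made up. A row lasts 1/8 s, in which the tool goes at most 62.5 mm and 10.7 degrees, less where a joint would pass 70% of its speed; a pose out of reach is approached as far as the arm can. A call is refused whole if a number of a shift passes 0.0625 or a number of a turn 0.188, either way. A call with a gripper value outside its range is refused whole. The fingers move at their own pace and stop on an object; "grip_force" is the grip in N (left out, the last holds). Time passes only in rows, so rows that do not move let the fingers close, or fill a call up. It gives the time, the measured TCP pose, the force and the opening at its end, in the units of the state.
- ctrl.read_state(): the state, without advancing time (a new reading comes with each control period).
- ctrl.snapshot(name): name is "scene" or "side" or "wrist"; returns (picture, depth): 480x640x3 uint8, red, green, blue; 480x640 float32, m along the optical axis (not along the pixel's ray), 0 where there is no reading.
- ctrl.camera_params(name): a dict with "fx", "fy", "cx", "cy" (pixels), "R" (3x3) and "t" (3): a world point X has camera coordinates R X + t. Camera axes: x right, y down, z forward; pixel columns grow to the right and rows downward; lengths in m; the calibration is good to about 2 mm. A picture is of the moment at which its call begins: read the wrist's pose just before it. camera_params takes no time and is no camera call; for the wrist camera it gives the pose at the moment of the call.
- ctrl.close_job(): hands the job in, once; it reports no verdict.
The state is a dict: "t": time; "joint_pos": joint angles; "joint_velocities": joint speeds; "tau": joint torques, N m; "tool_pos": TCP position; "tool_rot": TCP orientation; "contact_force": force on the tool from outside, world axes, zero at the start; "ft_torque": the same for the moment, N m; "width": finger opening in m.
Only numpy, scipy, OpenCV 4.12 (cv2) and the standard library are available. Lean on these libraries where they do the work, as an engineer would, in place of code of your own. Each camera call takes 0.05 s, during which the arm holds its last target.

TASK

Get the blue-padded data logger ready for fresh batteries: with a fingertip press the blue pad on its hatch once, right in until the push-push latch lets go, then take the hand away so that the hatch pops up, keep off it for a second or two to see that it stays fully open, and do not push it back. Only touch: pick nothing up, do not shove the logger about, leave the orange-padded logger shut, and leave the tube, the model engine and the sensor where they stand.

Things in the scene. Friction and masses are not known exactly. Their poses are not given: they have to be found in the camera images.
- blue_logger: white data logger with a blue press pad, loose on rubber feet, about 0.8 kg, case 150 (x) x 110 (y) x 55 mm high. Origin: centre of the underside; x points from the free edge of its hatch to the hinge, z up; the free edge faces the robot within 30 degrees
- blue_logger_hatch (a joint): hatch angle, rad: 0 shut and latched, negative pressed in (stop -0.095), positive open (stop 0.65, held by a spring). Push-push latch: pressing the pad 4 mm (-0.055) with 3 to 5 N frees it; the stop is 7 mm down. As the finger goes up the hatch follows and swings open in about 0.5 s. Pressed down to the stop again, it latches shut
- blue_logger_pad: the round blue press pad, 24 mm diameter, 4 mm high, glued on the hatch 22 mm from the free edge (middle of the width); origin at the centre of its underside; it turns with the hatch
- blue_logger_press (a point): centre of the top face of the blue press pad, 64 mm above the table while the hatch is shut
- blue_logger_hinge (a point): middle of the hinge axis of the blue logger's hatch, which runs along the case's y at case x = +47 mm, 55 mm high. The grey hatch is 96 (x) x 62 (y) x 5 mm, top 60 mm above the table when shut, free edge at case x = -49 mm; fully open its free edge is about 115 mm high
- orange_logger: to be left shut: white data logger with an orange press pad, loose on rubber feet, about 0.8 kg, case 150 (x) x 110 (y) x 55 mm high. Origin: centre of the underside; x points from the free edge of its hatch to the hinge, z up; the free edge faces the robot within 30 degrees
- orange_logger_hatch (a joint): orange logger: hatch angle, rad: 0 shut and latched, negative pressed in (stop -0.095), positive open (stop 0.65, held by a spring). Push-push latch: pressing the pad 4 mm (-0.055) with 3 to 5 N frees it; the stop is 7 mm down. As the finger goes up the hatch follows and swings open in about 0.5 s. Pressed down to the stop again, it latches shut
- orange_logger_press (a point): centre of the top face of the orange press pad, 64 mm above the table while the hatch is shut
- tube: clear sample tube with a blue cap and a paper label, standing upright, 30 mm diameter, 95 mm high; origin at the centre of its foot
- engine: tabletop model engine on a black base 110 x 70 x 14 mm, with two ribbed metal cylinders and a dark flywheel, 75 mm high; origin at the centre of its underside
- sensor: blue sensor block 45 x 30 x 22 mm with an orange disc on top, 29 mm high in all; origin at the centre of its underside
There are look-alikes about, which are no part of the job. What is shaped like the blue_logger but purple or turquoise is not meant.

How it is judged:
By the outcome, as a careful person would: the job done as asked, in the order asked, and still so for the second after the job is handed in, with the robot touching nothing.
It also fails if it takes over 32 s, if anything falls off the work surface, if the arm or the gripper's body presses on something with over 40 N, if the wrist force passes 120 N, or if a joint passes its speed limit or range.

## Working session

There is one attempt and no reset: what is moved stays moved. The work goes in short steps, Python scripts to look and compute and a tool call to move; the robot and the scene stay as the last step left them, time stands still between calls to the robot, and variables do not carry over. Pictures are saved under pics/ and viewed, and the job is handed in when it is done.

Besides the shell and the picture viewer there is one more tool, called by a JSON object that holds its "fn" and its "kwargs", one argument or row to a line. carry_out: Moves the arm, as the interface text tells. Its arguments: {"type":"object","properties":{"steps":{"type":"array","items":{"type":"array","items":{"type":"array","items":{"type":"number"}}}},"grip_force":{"type":"number"}},"required":["steps"]}

```bash
mkdir -p pics
cat > h.py <<'E'
import numpy as np,cv2
from station import ctrl
def snap(n,f):
    p=ctrl.camera_params(n); im,d=ctrl.snapshot(n)
    cv2.imwrite('pics/'+f+'.png',im[:,:,::-1]); np.savez('pics/'+f+'.npz',im=im,d=d,**{k:np.array(v) for k,v in p.items()})
    return im,d,p
def world(d,p,u,v):
    z=d[v,u]; c=np.stack([(u-p['cx'])/p['fx']*z,(v-p['cy'])/p['fy']*z,z],-1)
    return (c-np.array(p['t']))@np.array(p['R'])
E
python3 - <<'E'
from h import *
snap('scene','s1');snap('side','d1')
s=ctrl.read_state();print(s)
E
```

```text
{'t': 0.1, 'joint_pos': array([-6.96857645e-02,  3.08934512e-01,  1.63503708e+00,  9.62440356e-06,
        1.19968594e+00, -6.96906715e-02]), 'joint_velocities': array([ 0.0010073 , -0.00307521, -0.00382352, -0.00066075,  0.00066937,
        0.00015864]), 'tau': array([ 8.17496607e-05, -4.16405118e+01, -2.77644914e+01, -1.21622929e-04,
        4.01614045e-03,  3.27598855e-06]), 'tool_pos': array([6.24270637e-01, 3.53556203e-05, 2.30162145e-01]), 'tool_rot': array([-3.14143826e+00, -2.21065591e-06,  3.23449189e-03]), 'contact_force': array([0.75384508, 0.19927955, 1.15652396]), 'ft_torque': array([-0.03915678,  0.02193149,  0.02365918]), 'width': 0.0855052182524052}
```

View pics/s1.png

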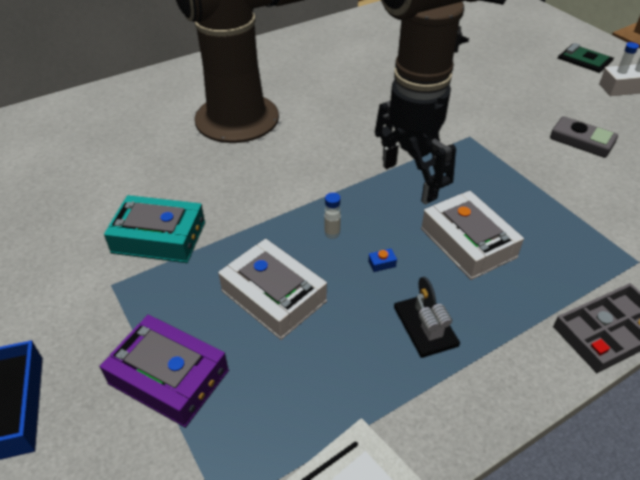

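View pics/d1.png

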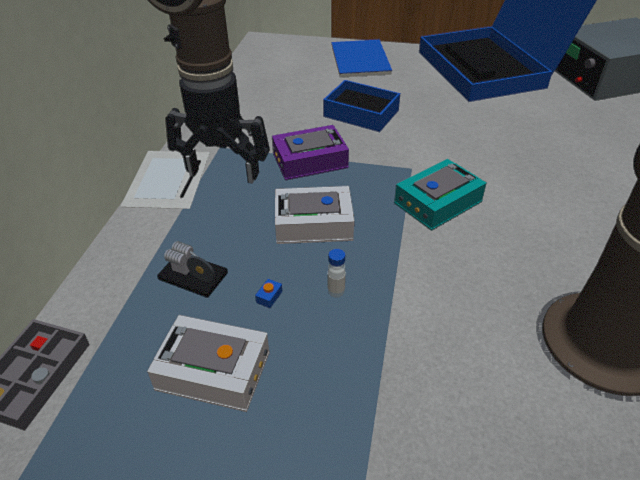

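Candidates in the scene picture:
- White logger with blue pad, pad at (261,266). This is the one meant.
- Turquoise logger, pad at (167,217).
- Purple logger, pad at (176,364).
- White logger with orange pad, pad at (464,211).
- Blue tube cap at (333,200) and blue sensor at (383,259).

I'll check the choice in a close crop and measure the pad.

```bash
cat > m.py <<'E'
from h import *
def meas(f,box):
    D=np.load('pics/'+f+'.npz');im=D['im'];d=D['d'];p={k:D[k] for k in('fx','fy','cx','cy','R','t')}
    hsv=cv2.cvtColor(im,cv2.COLOR_RGB2HSV)
    u0,v0,u1,v1=box
    vv,uu=np.mgrid[v0:v1,u0:u1];H=hsv[v0:v1,u0:u1]
    m=(H[...,0]>100)&(H[...,0]<130)&(H[...,1]>150)&(d[v0:v1,u0:u1]>0)
    X=world(d,p,uu[m],vv[m]);print(f,'pad n',m.sum(),'uv',uu[m].mean(),vv[m].mean(),'mean',X.mean(0),'med',np.median(X,0))
    # ray at centroid with z=.064
    c=np.array([(uu[m].mean()-p['cx'])/p['fx'],(vv[m].mean()-p['cy'])/p['fy'],1]);r=p['R'].T@c;o=-p['R'].T@p['t'];print('ray z.0635',o+r*(.0635-o[2])/r[2])
    X=world(d,p,uu.ravel(),vv.ravel());h=X[:,2];k=(h>.05)&(h<.07)
    P=X[k][:,:2].astype(np.float32);r=cv2.minAreaRect(P);print('top rect',r, cv2.boxPoints(r).round(3).tolist(),'z',np.percentile(h[k],[5,50,95]))
    return X
if __name__=='__main__':
    meas('s1',(212,232,335,340));meas('d1',(268,180,360,246))
    a=cv2.imread('pics/s1.png')[225:345,205:345];b=cv2.imread('pics/d1.png')[170:250,260:370]
    cv2.imwrite('pics/c1.png',np.hstack([cv2.resize(a,(400,400)),cv2.resize(b,(400,400))]))
    D=np.load('pics/s1.npz');p={k:D[k] for k in('fx','fy','cx','cy','R','t')}
    for n,u,v in[('tubecap',333,200),('sensor',383,259),('orange',464,211),('teal',167,217),('purple',176,364),('eng',430,320)]:print(n,world(D['d'],p,np.array([u]),np.array([v])))
E
python3 m.py
```

```text
s1 pad n 110 uv 260.1636363636364 265.1727272727273 mean [ 0.50223811 -0.19521681  0.06506766] med [ 0.50275031 -0.19558207  0.06509651]
ray z.0635 [ 0.5009426  -0.19467454  0.0635    ]
top rect ((0.5279685258865356, -0.18726807832717896), (0.15316320955753326, 0.11282418668270111), 14.890787124633789) [[0.4390000104904175, -0.15199999511241913], [0.46799999475479126, -0.26100000739097595], [0.6159999966621399, -0.22200000286102295], [0.5870000123977661, -0.11299999803304672]] z [0.05336094 0.05704374 0.06300359]
d1 pad n 73 uv 325.986301369863 199.84931506849315 mean [ 0.5038104  -0.19136839  0.0629488 ] med [ 0.50296787 -0.19173174  0.06277825]
ray z.0635 [ 0.5036548  -0.19068213  0.0635    ]
top rect ((0.5287039875984192, -0.1856098175048828), (0.14927907288074493, 0.1159345805644989), 15.0661039352417) [[0.44200000166893005, -0.14900000393390656], [0.47200000286102295, -0.26100000739097595], [0.6159999966621399, -0.22200000286102295], [0.5860000252723694, -0.10999999940395355]] z [0.05147269 0.05496379 0.06071879]
tubecap [[ 0.45756016 -0.02191638  0.0957245 ]]
sensor [[0.57103608 0.0126156  0.02416898]]
orange [[0.5796089  0.18677069 0.06235456]]
teal [[ 0.30768558 -0.28441118  0.06499696]]
purple [[ 0.60847224 -0.38866878  0.06445023]]
eng [[ 0.73908272 -0.02230717  0.05942125]]
```

```bash
sleep 1
```

```text
(no output)
```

View pics/c1.png

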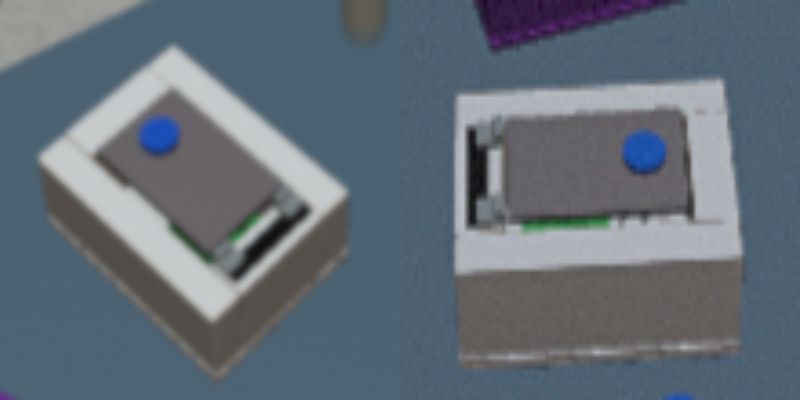

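The crop shows a white case, grey hatch and round blue pad near the free edge, so the target is confirmed: scene (261,266), side (326,200). The pad is at about (0.502, -0.193) and the case yaw is about 15°. I'll move above it with the jaws closed.

{"fn": "carry_out", "kwargs": {
  "steps": [
    [[-0.02,0.032,0,0,0,0,1],[-0.02,0.032,0,0,0,0,1],[-0.02,0.032,0,0,0,0,1],[-0.02,0.032,0,0,0,0,1],[-0.02,0.032,0,0,0,-0.13,1],[-0.022,0.033,0,0,0,-0.13,1],[0,0,0.03,0,0,0,1],[0,0,0.03,0,0,0,1],[0,0,0.03,0,0,0,1],[0,0,0,0,0,0,1]]
  ],
  "grip_force": 40
}}

```text
t: 1.35
tool_pos: [0.5047, -0.1943, 0.1382]
tool_rot: [-3.111, -0.406, 0.01]
contact_force: [0.5, 0.2, -0.1]
width: -0.0001
```

Run:
```python
from h import *
a=snap('wrist','w2');b=snap('side','d2');c=snap('scene','s2')
cv2.imwrite('pics/c2.png',np.hstack([cv2.resize(a[0][:,:,::-1],(400,300)),cv2.resize(b[0][90:270,220:460,::-1],(400,300))]))
s=ctrl.read_state();print(s['tool_pos'],s['contact_force'],s['t'])
import m
for f,bx in(('d2',(268,180,360,246)),('s2',(212,232,335,340)),('w2',(0,0,640,480))):
    try:m.meas(f,bx)
    except Exception as e:print(e)
```

```text
[ 0.50829839 -0.19594394  0.1423684 ] [ 1.17865255  0.83271294 -0.86733094] 1.5
d2 pad n 72 uv 326.77777777777777 199.81944444444446 mean [ 0.50235097 -0.19200664  0.06274886] med [ 0.50248804 -0.19184243  0.06270821]
ray z.0635 [ 0.50216242 -0.19106977  0.0635    ]
top rect ((0.5284086465835571, -0.18480151891708374), (0.1494053155183792, 0.11561997979879379), 14.90588092803955) [[0.4410000145435333, -0.14800000190734863], [0.47099998593330383, -0.25999999046325684], [0.6150000095367432, -0.22100000083446503], [0.5860000252723694, -0.10999999940395355]] z [0.05152834 0.05494317 0.0607788 ]
s2 pad n 110 uv 260.2 265.1090909090909 mean [ 0.50211148 -0.19508223  0.06502797] med [ 0.50231893 -0.19498719  0.06516933]
ray z.0635 [ 0.50084712 -0.19455561  0.0635    ]
top rect ((0.527691662311554, -0.18738165497779846), (0.1535014808177948, 0.11193840205669403), 15.25784683227539) [[0.4390000104904175, -0.15399999916553497], [0.46799999475479126, -0.2619999945163727], [0.6159999966621399, -0.22100000083446503], [0.5870000123977661, -0.11299999803304672]] z [0.05327399 0.05701966 0.0630004 ]
w2 pad n 1527 uv 206.56188605108056 276.87098886705957 mean [ 0.43233073 -0.22547488  0.06452129] med [ 0.49568915 -0.19964048  0.06476102]
ray z.0635 [ 0.43440974 -0.22486621  0.0635    ]
top rect ((0.43076127767562866, -0.2281785011291504), (0.37518051266670227, 0.14766152203083038), 26.080734252929688) [[0.23000000417232513, -0.24400000274181366], [0.29499998688697815, -0.37700000405311584], [0.6320000290870667, -0.21199999749660492], [0.5669999718666077, -0.07900000363588333]] z [0.05421872 0.05611093 0.06186939]
```

View pics/c2.png

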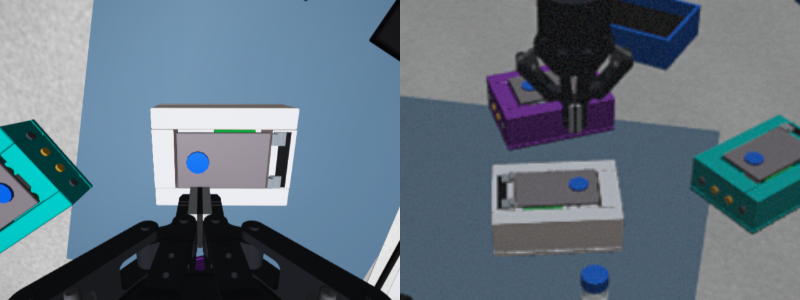

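Run:
```python
from h import *
import m
for i in range(3):
    s=ctrl.read_state();print(s['tool_pos'],s['joint_pos'],np.abs(s['joint_velocities']).max(),s['contact_force']);ctrl.snapshot('side')
s0=s['tool_pos']
out=[]
for n in('side','scene','wrist'):
    im,d,p=snap(n,n+'3');R=np.array(p['R']);t=np.array(p['t'])
    im=im[:,:,::-1].copy()
    for X,c in((s0,(0,0,255)),((.502,-.193,.140),(0,255,255)),((.502,-.193,.064),(0,255,0))):
        q=R@np.array(X)+t;u,v=p['fx']*q[0]/q[2]+p['cx'],p['fy']*q[1]/q[2]+p['cy'];print(n,u,v)
        cv2.drawMarker(im,(int(round(u)),int(round(v))),c,cv2.MARKER_CROSS,7,1)
    u,v=int(u),int(v)
    out.append(cv2.resize(im[max(0,v-100):v+60,max(0,u-60):u+60][:160],(260,340),interpolation=cv2.INTER_NEAREST))
cv2.imwrite('pics/c3.png',np.hstack(out))
m.meas('wrist3',(280,220,350,290))
```

```text
[ 0.50829839 -0.19594394  0.1423684 ] [-4.47884803e-01  2.58647076e-01  1.89561958e+00  2.50693299e-05
  9.85571456e-01 -7.07987115e-01] 0.013373573016887 [ 1.17865255  0.83271294 -0.86733094]
[ 0.50865379 -0.19610787  0.14279865] [-4.47858576e-01  2.58186861e-01  1.89519070e+00 -5.53899207e-06
  9.85445852e-01 -7.07984776e-01] 0.008617522344586837 [ 0.50985859  0.86086984 -0.65236231]
[ 0.5087253  -0.19610873  0.14295839] [-4.47813393e-01  2.57891130e-01  1.89519314e+00  1.57717043e-05
  9.85390370e-01 -7.07942456e-01] 0.0037961587643059857 [-1.31183288 -0.73042192  0.26432357]
side 323.8362848740789 164.3486577370166
side 327.06070067932257 167.02039805440316
side 327.05362012006043 199.01747945089423
scene 257.7633763356248 234.96072682725662
scene 257.6954984847108 232.99918794168684
scene 261.31647004771037 264.9788527797447
wrist 322.5263499494709 317.5972233653156
wrist 309.83779102440553 304.988844546408
wrist 312.73401520132455 251.67958738961912
wrist3 pad n 952 uv 310.36764705882354 253.3077731092437 mean [ 0.50074974 -0.19425133  0.0648169 ] med [ 0.50071628 -0.19414178  0.0648772 ]
ray z.0635 [ 0.50081848 -0.19464967  0.0635    ]
top rect ((0.5040698647499084, -0.19657477736473083), (0.04737589508295059, 0.0494869239628315), 14.749320983886719) [[0.4749999940395355, -0.17900000512599945], [0.4869999885559082, -0.22699999809265137], [0.5329999923706055, -0.21400000154972076], [0.5210000276565552, -0.16699999570846558]] z [0.05988155 0.06107093 0.06524796]
```

View pics/c3.png

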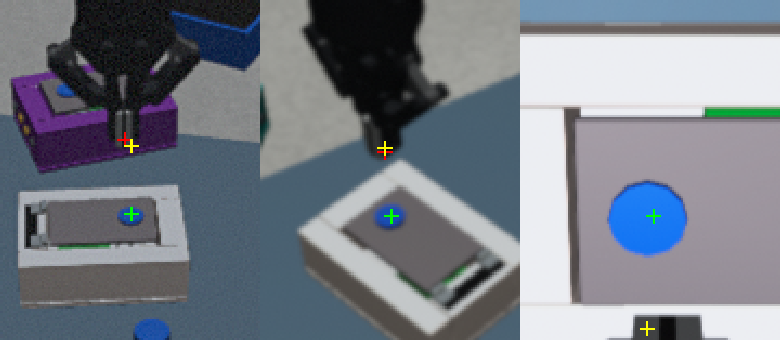

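{"fn": "carry_out", "kwargs": {
  "steps": [
    [[-0.006,-0.004,0,0,0,0,1],[0,0,0.02,0,0,0,1],[0,0,0.02,0,0,0,1],[0,0,0.02,0,0,0,1],[0,0,0.008,0,0,0,1],[0,0,0,0,0,0,1],[0,0,0,0,0,0,1],[0,0,0,0,0,0,1],[0,0,0,0,0,0,1],[0,0,0,0,0,0,1]]
  ]
}}

```text
t: 3.05
tool_pos: [0.5008, -0.1934, 0.0736]
tool_rot: [3.115, 0.407, 0.001]
contact_force: [0.2, 0.5, 0.0]
width: -0.0
```

Run:
```python
from h import *
s=ctrl.read_state();s0=s['tool_pos'];print(s0,s['contact_force'],s['t'])
out=[]
for n in('side','scene','wrist'):
    im,d,p=snap(n,n+'4');R=np.array(p['R']);t=np.array(p['t'])
    im=im[:,:,::-1].copy()
    q=R@np.array(s0)+t;u,v=p['fx']*q[0]/q[2]+p['cx'],p['fy']*q[1]/q[2]+p['cy']
    u,v=int(u),int(v)
    out.append(cv2.resize(im[max(0,v-100):v+60,max(0,u-60):u+60][:160],(260,340),interpolation=cv2.INTER_CUBIC))
cv2.imwrite('pics/c4.png',np.hstack(out))
```

```text
[ 0.50083133 -0.19335845  0.07358333] [0.21592344 0.48658065 0.01161028] 3.05
```

View pics/c4.png

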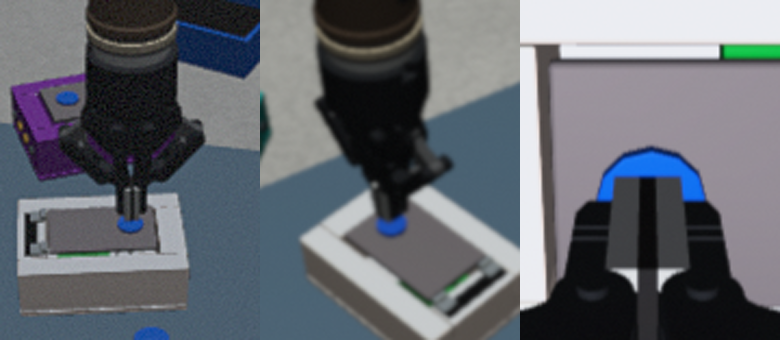

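The fingertip is centred over the pad in all three views, about 10 mm above it. Next I press it slowly.

{"fn": "carry_out", "kwargs": {
  "steps": [
    [[0,0,0.004,0,0,0,1],[0,0,0.004,0,0,0,1],[0,0,0.002,0,0,0,1],[0,0,0.002,0,0,0,1],[0,0,0.002,0,0,0,1],[0,0,0.001,0,0,0,1],[0,0,0,0,0,0,1],[0,0,0,0,0,0,1],[0,0,0,0,0,0,1],[0,0,0,0,0,0,1]]
  ]
}}

```text
t: 4.45
tool_pos: [0.5006, -0.1932, 0.0583]
tool_rot: [-3.115, -0.407, 0.0]
contact_force: [-2.5, 0.2, 3.2]
width: -0.0002
```

{"fn": "carry_out", "kwargs": {
  "steps": [
    [[0,0,0.0005,0,0,0,1],[0,0,0.0005,0,0,0,1],[0,0,0.0005,0,0,0,1],[0,0,0,0,0,0,1],[0,0,0,0,0,0,1],[0,0,0,0,0,0,1],[0,0,0,0,0,0,1],[0,0,0,0,0,0,1],[0,0,0,0,0,0,1],[0,0,0,0,0,0,1]]
  ]
}}

```text
t: 5.7
tool_pos: [0.5007, -0.1933, 0.0572]
tool_rot: [-3.115, -0.407, 0.0]
contact_force: [-3.4, -0.1, 5.3]
width: -0.0002
```

{"fn": "carry_out", "kwargs": {
  "steps": [
    [[0,0,-0.01,0,0,0,1],[0,0,-0.03,0,0,0,1],[0,0,-0.04,0,0,0,1],[0,0,-0.04,0,0,0,1],[0,0,-0.04,0,0,0,1],[0,0,-0.03,0,0,0,1],[0,0,0,0,0,0,1],[0,0,0,0,0,0,1],[0,0,0,0,0,0,1],[0,0,0,0,0,0,1]]
  ]
}}

```text
t: 6.95
tool_pos: [0.4999, -0.1929, 0.2453]
tool_rot: [-3.114, -0.407, 0.003]
contact_force: [0.7, 0.1, -0.1]
width: -0.0006
```

{"fn": "carry_out", "kwargs": {
  "steps": [
    [[0,0,0,0,0,0,1],[0,0,0,0,0,0,1],[0,0,0,0,0,0,1],[0,0,0,0,0,0,1],[0,0,0,0,0,0,1],[0,0,0,0,0,0,1],[0,0,0,0,0,0,1],[0,0,0,0,0,0,1],[0,0,0,0,0,0,1],[0,0,0,0,0,0,1]]
  ]
}}

```text
t: 8.2
tool_pos: [0.5006, -0.1933, 0.2468]
tool_rot: [3.115, 0.407, -0.0]
contact_force: [-0.2, -0.3, 0.0]
width: -0.0002
```

Run:
```python
from h import *
a=snap('side','d5');b=snap('scene','s5')
cv2.imwrite('pics/c5.png',np.hstack([cv2.resize(x[0][:,:,::-1],(400,300)) for x in(a,b)]))
for (im,d,p),bx,n in((a,(268,140,360,246),'side'),(b,(212,200,335,340),'scene')):
    u0,v0,u1,v1=bx;vv,uu=np.mgrid[v0:v1,u0:u1];hs=cv2.cvtColor(im,cv2.COLOR_RGB2HSV)[v0:v1,u0:u1]
    X=world(d,p,uu.ravel(),vv.ravel());m=((hs[...,0]>100)&(hs[...,0]<130)&(hs[...,1]>150)).ravel()
    print(n,'pad',m.sum(),np.median(X[m],0))
    k=(abs(X[:,0]-.53)<.1)&(abs(X[:,1]+.187)<.08)&(X[:,2]<.14);print('max z',np.percentile(X[k][:,2],[99,99.8]))
    w=k&(abs(X[:,2]-.055)<.004);print(cv2.minAreaRect(X[w][:,:2].astype(np.float32)))
s=ctrl.read_state();print(s['tool_pos'],s['contact_force'],s['t'])
c=np.hstack([cv2.resize(a[0][120:250,250:400,::-1],(400,400)),cv2.resize(b[0][200:350,200:350,::-1],(400,400))]);cv2.imwrite('pics/c6.png',c)
```

```text
side pad 105 [ 0.52489635 -0.19139856  0.10343875]
max z [0.11314881 0.11516211]
((0.5285260677337646, -0.18482758104801178), (0.14956361055374146, 0.11283586174249649), 14.724504470825195)
scene pad 208 [ 0.51800507 -0.18620171  0.10572093]
max z [0.11525372 0.11759668]
((0.5272969603538513, -0.18761548399925232), (0.15362294018268585, 0.11202169954776764), 14.94596004486084)
[ 0.50063612 -0.19324966  0.24675283] [ 0.56806507  0.34066802 -0.34835488] 8.3
```

View pics/c5.png

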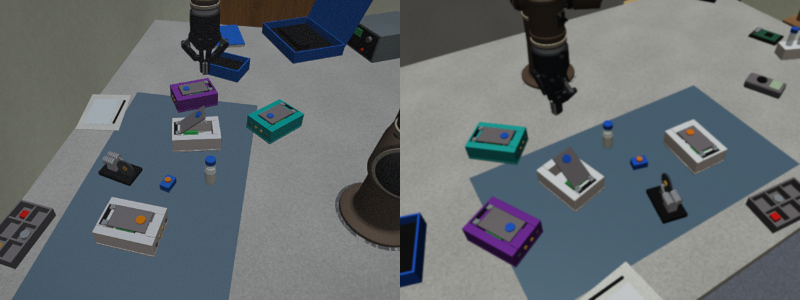

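View pics/c6.png

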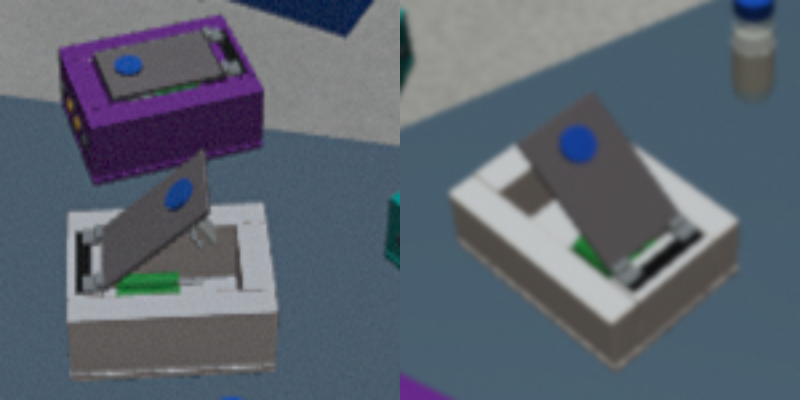

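The hatch is fully open, with its free edge at about 115 mm, and the case hasn't moved. I'll keep clear a little longer, check again, then hand in.

{"fn": "carry_out", "kwargs": {
  "steps": [
    [[0,0,0,0,0,0,1],[0,0,0,0,0,0,1],[0,0,0,0,0,0,1],[0,0,0,0,0,0,1],[0,0,0,0,0,0,1],[0,0,0,0,0,0,1],[0,0,0,0,0,0,1],[0,0,0,0,0,0,1],[0,0,0,0,0,0,1],[0,0,0,0,0,0,1]]
  ]
}}

```text
t: 9.55
tool_pos: [0.5006, -0.1933, 0.2468]
tool_rot: [3.115, 0.407, -0.0]
contact_force: [0.8, -1.3, -0.4]
width: 0.0004
```

Run:
```python
from h import *
im,d,p=snap('side','d7');vv,uu=np.mgrid[140:246,268:360]
X=world(d,p,uu.ravel(),vv.ravel());k=(abs(X[:,0]-.53)<.1)&(abs(X[:,1]+.187)<.08)&(X[:,2]<.14);print(np.percentile(X[k][:,2],[99,99.8]))
old=np.load('pics/d5.npz')['im'];print('diff',np.abs(cv2.blur(old,(5,5)).astype(int)-cv2.blur(im,(5,5))).max())
print(ctrl.close_job())
```

```text
[0.11281592 0.11480229]
diff 6
the job is handed in; nothing more can be done
None
```

I pressed the blue pad on the white logger once with the closed fingertips. They went down to about 57 mm above the table, roughly the stop, and the force at the end of the press was about 5 N. I then lifted the hand straight up to about 247 mm, and the hatch popped open.

The last checks, up to about 3 s after lifting off, all agreed:
- **Hatch:** its free edge measured about 115 mm high, which is fully open, and read the same again 1.4 s later.
- **Blue logger:** the case measured within about 1 mm of where it started.
- **Other things:** the orange-padded logger was still shut. The tube, engine and sensor looked undisturbed in the pictures, though I did not measure them again.

I handed the job in at about 9.6 s, with the robot touching nothing. No check failed.

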